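Set the air valve and hold the carrier board out in the blow-off

ROBOT

A 7-joint arm with a two-finger parallel gripper is mounted at the origin on the work surface. World frame = base frame: x ahead of the robot, y to its left, z up, the work surface at z = 0. Lengths are in m, angles in rad, forces in N, time in s.
With the tool pointing down it reaches from about 0.4 to 0.875 m from the base axis. Payload 6.5 kg.
Tool frame: the origin (TCP) lies between the finger pads; the fingertips stand 14 mm ahead of it and the grasp point (between the pads) lies 5 mm behind it; z points along the fingers, y is the line along which they close (so a half turn about z gives the same grasp; the last joint's range is limited). The gripper opens to 85 mm and grips with 20 to 120 N. Pads are 22 mm wide; open, the fingers measure 114 mm over their backs; the gripper's body (76 mm by 85 mm) begins 54 mm behind the grasp point. The pads swing forward as they close: fully open they stand 13 mm farther back than shut.
Start: joints at [-1.385, 0.536, -0.004, 1.538, 0.003, 1.067, -0.071], TCP at [0.162, 0.629, 0.245] pointing down, gripper open.
Joint ranges: [-2.7, 2.7], [-0.37, 2.16], [-1.27, 1.26], [0.24, 2.4], [-1.31, 4.45], [0.19, 1.91], [-2.76, 2.76]. Speed limits (rad/s): [2.39, 2.39, 3.14, 3.14, 3.14, 3.14, 3.14].

INTERFACE

Orientations are given as a rotation vector (axis times angle).
In Python, from station import ctrl gives the robot as it stands. The module is installed in compiled form; this text tells all that it offers.
- The arm moves only by the tool jog_arm, never from a script. Its argument "targets" is a list of rows, each a list of 3 entries, a list of its own where there are three numbers: the opening, from -1 (shut) to 1 (fully open), then the shift along the tool's x, y, z in units of 0.05 m (1.0 is 0.05 m), then the turn, a rotation vector about the tool's x, y, z in units of 8 degrees (1.0 is 8 degrees). In form: [[gripper, [tx, ty, tz], [rx, ry, rz]], ...]. A call has 1 to 20 rows; each row shifts and turns the commanded pose from where the row before left it, along the tool's axes as they then stand; what a row does not reach is not made up. A row lasts 1/8 s, in which the tool goes at most 62.5 mm and 10.7 degrees, less where a joint would pass 70% of its speed; a pose out of reach is approached as far as the arm can. A call with a number of a shift or a turn outside -1 to 1 is refused whole. A call with a gripper value outside its range is refused whole. The fingers move at their own pace and stop on an object; the grip force is fixed at half the most. Time passes only in rows, so rows that do not move let the fingers close. It gives the time, the measured TCP pose, the force, the opening and the grip force at its end, in the units of the state.
- ctrl.get_obs(): the state, without advancing time (a new reading comes with each control period).
- ctrl.get_image(name): name is "scene" or "side" or "wrist"; returns a dict with "frame" (400x640x3 uint8, red, green, blue), "fx", "fy", "cx", "cy" (pixels), "extrinsics" (4x4, takes a point from camera to world coordinates); the wrist camera has in their place "mount" (4x4, takes a point from camera to tool coordinates, whose origin is the TCP and whose axes are the flange's). Camera axes: x right, y down, z forward; pixel columns grow to the right and rows downward; lengths in m; the calibration is good to about 2 mm. A picture is of the moment at which its call begins: read the wrist's pose just before it. There is no depth.
- ctrl.hand_in(): hands the job in; it is judged then, once.
The state is a dict: "time_s": time; "qpos": joint angles; "qvel": joint speeds; "tau": joint torques, N m; "tool_pos": TCP position; "tool_rot": TCP orientation; "force": force on the tool from outside, world axes, zero at the start; "wrist_torque": the same for the moment, N m; "width": finger opening in m; "finger_force": force on a finger pad.
Only numpy, scipy, OpenCV 4.12 (cv2) and the standard library are available. Lean on these libraries where they do the work, as an engineer would, in place of code of your own. Each camera call takes 0.05 s, during which the arm holds its last target. There are 200 camera calls.

TASK

A washed finned cylinder is to be blown dry: first turn the lever of the bench air valve to half open (45 degrees, the lever over the long middle tick). Then slide the plywood carrier board outward along the steel stand, never lifting it or letting it tip, until the line scribed across it lies along the stand's edge, square to it, above the tray. There it tips if let go, so finish while holding it there, flat on the stand, and leave the other things on the bench alone.

Things in the scene. Friction and masses are not known exactly. Their poses are not given: they have to be found in the camera images.
- valve: fixed brass ball valve in a steel pipe 120 mm long (along x), to the robot's left, yaw varies. Origin on the bench, on the lever's vertical turning axis. White round dial, radius 50 mm, top at 59 mm height, with ticks: short along -y (closed), long midway between -y and +x (half open), short along +x (fully open)
- lever (a joint): opening angle of the valve lever, rad: 0 closed (lever along the valve's -y), grows counterclockwise seen from above, 0.785 half open, 1.571 fully open (lever along the valve's +x); stops at both ends. Starts between 0 and 0.45. About 0.25 N m of friction; it stays where it is left
- lever_grip (a point): centre of the lever's black plastic sleeve, 85 mm from the turning axis, at 75 mm height. The sleeve is 18 mm wide, 16 mm high, 64 mm long (53 to 117 mm from the axis, along the lever) and level; free space around it, the pipe below reaches 43 mm
- stand: fixed steel stand, flat plate 260 (x) by 180 (y) mm, top at 60 mm height; origin on the bench under its centre; +x points outward, roughly to the robot's right. Beyond the +x edge: aluminium tray 34 mm high, x 145 to 375 mm, and on its +y side a copper air nozzle (x 250 mm, y 81 to 119 mm, 120 mm high)
- stand_edge (a point): middle of the stand's outward (+x) upper edge, at 60 mm height; the edge runs along the stand's y. The board drags on the stand with a friction coefficient of about 0.6 (4 to 12 N in all), which can make an arm stop some mm short
- board: loose plywood board 360 (x) by 100 (y) by 12 mm thick, flat on the stand; origin: centre of its underside; +x outward, within 0.12 rad of the stand's x. A finned cylinder 68 mm across, 52 mm high is bolted on at x +120 mm. Mass 0.5 to 0.85 kg, centre of mass near x +58 mm: with the line at the edge it tips outward unless held. The line starts 75 to 140 mm inside the edge
- board_mark (a point): middle of the dark line scribed across the board's top, at board x +10 mm, on the upper face (12 mm above the underside); the line runs along the board's y and goes down both sides
- board_post (a point): centre of the top of the square wooden grip post on the board, 28 by 28 mm (sides along the board's x and y), 50 mm tall above the board's upper face, at board x -150 mm, 160 mm behind the line; top 62 mm above the board's underside, thus at 122 mm height
- spanner: steel open-end spanner, 160 mm long, lying near the robot; leave alone
- driver: screwdriver, 190 mm long, lying beyond the stand; leave alone
- cleaner: upright spray can, 60 mm across, 170 mm tall, beyond the valve; leave alone
- taillamp: car tail lamp half amber half red, 70 by 150 by 32 mm, lying beyond the stand; leave alone
- relay: black relay block, 28 mm square, 36 mm high, beyond the valve; leave alone
- tin: open steel tin, 70 mm across, 60 mm high, to the far right; leave alone
- bearing: steel bearing ring, 62 mm across, 18 mm high, lying to the right beyond the tray; leave alone

How it is judged:
On the way, in this order (a step that is already met when the one before it is completed fails the run):
1. the valve lever stands at half open (value of joint lever between 0.685 and 0.885 rad), for 0.3 s.
2. the board's line is at the stand's edge, the board flat and held down (x of board_mark in the frame of stand between 0.124 and 0.136 m and y of board_mark in the frame of stand between -0.045 and 0.045 m and z of board in the frame of stand between 0.056 and 0.064 m and angle between the x axis of board and the x axis of stand, either way round below 0.08 rad and angle between board's own z axis and vertical below 0.05 rad and contact force between board and the fingers above 1 N and contact force between board and stand above 0.3 N), for 0.3 s.
At the end, for the whole second after the job is handed in: Lever within 0.1 rad of half open. Line within 6 mm of the edge, its middle within 45 mm of the edge middle; board square within 0.08 rad, tilted under 0.05 rad, underside within 4 mm of the stand top and resting on it, still, pressed or held by the fingers with over 1 N (all of step 1 and all of step 2 and linear speed of board below 0.01 m/s); the arm keeps its last pose, push and grip.
It fails at once if the board is lifted off the stand (underside at its origin more than 15 mm above the stand's top) (z of board in the frame of stand above 0.075 m).
It fails at once if the board tips by more than 0.15 rad (angle between board's own z axis and vertical above 0.15 rad).
It fails at once if a bystander (spanner, screwdriver, spray can, tail lamp, relay, tin or bearing) is moved by more than 30 mm (distance of any of spanner, driver, cleaner, taillamp, relay, tin, bearing from where it was at the start of the episode above 0.03 m).
It also fails if it takes over 48 s, if anything falls off the work surface, if the arm or the gripper's body presses on something with over 40 N, if the wrist force passes 120 N, or if a joint passes its speed limit or range.

## Working session

There is one attempt and no reset: what is moved stays moved. The work goes in short steps, Python scripts to look and compute and a tool call to move; the robot and the scene stay as the last step left them, time stands still between calls to the robot, and variables do not carry over. Pictures are saved under pics/ and viewed, at most 10 in all, crops included, and the job is handed in when it is done.

Besides the shell and the picture viewer there is one more tool, called after "Request:" in YAML: its name, and indented under it one key for each argument. jog_arm: Moves the arm, as the interface text tells. Shifts and turns lie within -1 to 1; 1 stands for 0.05 m of shift or 8 degrees of turn. Its arguments: {"type":"object","properties":{"targets":{"type":"array","items":{"type":"array"}}},"required":["targets"]}

```bash
mkdir -p pics; cat > h.py <<'E'
import numpy as np, cv2, pickle
from station import ctrl
from scipy.spatial.transform import Rotation as R
def snap(n,tag):
    o=ctrl.get_obs(); im=ctrl.get_image(n)
    if 'mount' in im:
        T=np.eye(4);T[:3,:3]=R.from_rotvec(o['tool_rot']).as_matrix();T[:3,3]=o['tool_pos'];im['extrinsics']=T@np.array(im['mount'])
    pickle.dump(im,open(f'pics/{tag}.pkl','wb'))
    cv2.imwrite(f'pics/{tag}.png',im['frame'][:,:,::-1]); return im
def load(tag): return pickle.load(open(f'pics/{tag}.pkl','rb'))
def px(im,u,v,z):
    E=np.array(im['extrinsics']);d=E[:3,:3]@np.array([(u-im['cx'])/im['fx'],(v-im['cy'])/im['fy'],1]);c=E[:3,3]
    return c+d*(z-c[2])/d[2]
def proj(im,p):
    q=np.linalg.inv(np.array(im['extrinsics']))@np.append(p,1);return q[0]/q[2]*im['fx']+im['cx'],q[1]/q[2]*im['fy']+im['cy']
E
python3 - <<'E'
from h import *
o=ctrl.get_obs();print(o)
for n in['scene','side','wrist']:
    im=snap(n,n+'0');print(n,im['fx'],np.round(im['extrinsics'],3).tolist())
E
```

```text
{'time_s': 0.0, 'qpos': array([-1.38515977,  0.5371912 , -0.00441083,  1.53888261,  0.00262114,
        1.06728404, -0.0711962 ]), 'qvel': array([ 1.18942160e-03, -1.54097477e-04, -4.44495228e-04, -1.14910056e-03,
        4.73228995e-05, -1.12326670e-03, -8.99151548e-04]), 'tau': array([ 1.74445277e-04, -5.83415973e+01,  1.04836341e+00, -2.59099460e+01,
        1.22588023e-02,  9.47594672e-03,  4.10002144e-06]), 'tool_pos': array([0.16185534, 0.62889538, 0.24439341]), 'tool_rot': array([-3.94434994e-01, -3.11667168e+00,  2.76278201e-03]), 'force': array([-0.77002984, -0.04688961,  0.26561558]), 'wrist_torque': array([ 0.00932739, -0.00484999, -0.00883064]), 'finger_force': 0.0, 'width': 0.0853693278109589}
scene 414.0168328146992 [[-0.374, 0.791, -0.484, 1.189], [0.928, 0.315, -0.2, 0.144], [-0.006, -0.524, -0.852, 1.214], [0.0, 0.0, 0.0, 1.0]]
side 443.7980949640164 [[0.977, -0.149, 0.149, 0.362], [-0.211, -0.649, 0.731, -1.032], [-0.012, -0.746, -0.666, 0.933], [0.0, 0.0, 0.0, 1.0]]
wrist 328.3290760139453 [[0.249, 0.92, 0.303, 0.083], [0.968, -0.236, -0.08, 0.649], [-0.002, 0.313, -0.95, 0.373], [0.0, 0.0, 0.0, 1.0]]
```

View pics/scene0.png

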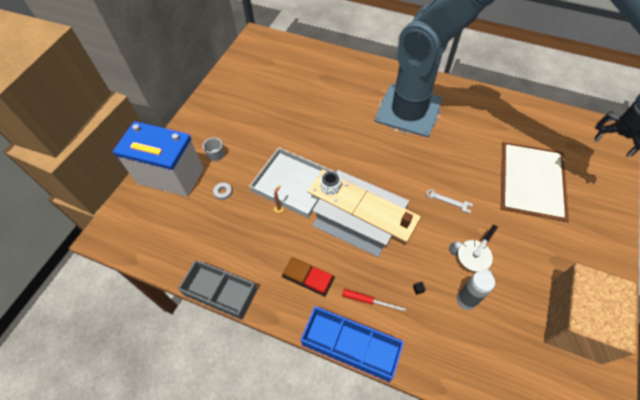

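View pics/wrist0.png

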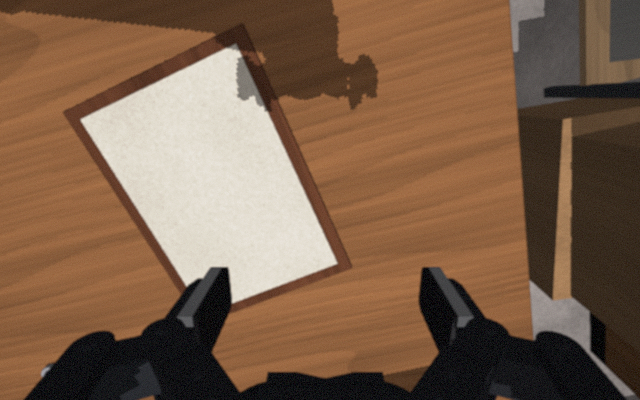

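The scene view shows the lever (black, ~490,232), dial (~475,256), board from (312,185) to (418,228) and the post at (406,218). I'll zoom in on this area.

```bash
python3 - <<'E'
from h import *
a=cv2.imread('pics/scene0.png')[165:275,300:500];b=cv2.resize(a,None,fx=4,fy=4,interpolation=cv2.INTER_CUBIC);cv2.imwrite('pics/crop1.png',b)
a=cv2.imread('pics/side0.png');cv2.imwrite('pics/side0b.png',a)
E
```

```text
(no output)
```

View pics/crop1.png

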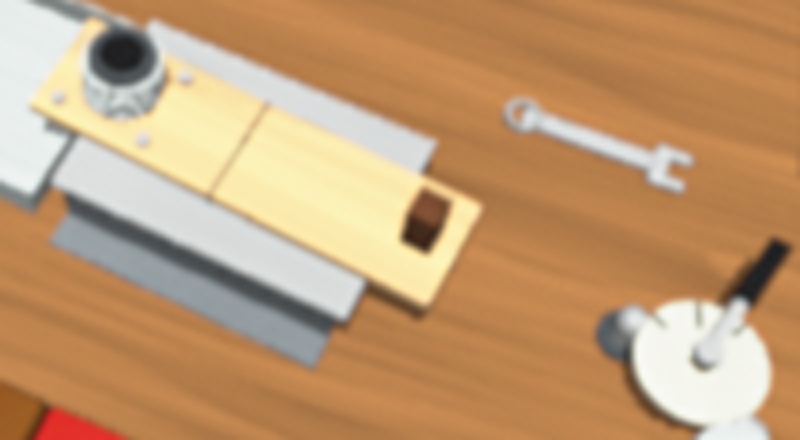

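View pics/side0.png

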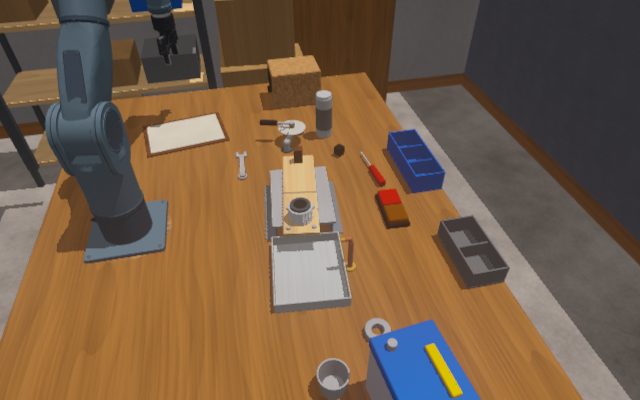

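```bash
cat > m.py <<'E'
from h import *
im=load('scene0')
c=lambda u,v,z: px(im,300+u/4,165+v/4,z)
P=lambda n,p:print(n,np.round(p,4))
ang=lambda p:np.degrees(np.arctan2(p[1],p[0]))
# dial centre from ellipse: bounding l/r/t/b
P('dial l,r,t,b',[c(632,365,.059),c(772,362,.059),c(700,300,.059),c(700,426,.059)])
dc=(c(632,365,.059)+c(772,362,.059)+c(700,300,.059)+c(700,426,.059))/4;P('dc',dc)
piv=c(708,352,.075);tip=c(783,243,.08);P('piv',piv);P('tip',tip);print(np.linalg.norm((tip-piv)[:2]),'lever ang',ang(tip-dc))
for n,u,v in[('long',698,312),('shortx',657,322)]:
  p=c(u,v,.059);P(n,p-dc);print(ang(p-dc))
# board
m1=c(268,103,.072);m2=c(210,196,.072);P('mark',(m1+m2)/2);print('marklen',np.linalg.norm(m1-m2),'ang',ang(m1-m2))
k1=c(482,207,.072);k2=c(428,306,.072);P('backedge',(k1+k2)/2);print(np.linalg.norm(k1-k2),ang(k1-k2))
v=(m1+m2-k1-k2)/2;print('board x',ang(v),np.linalg.norm(v))
P('post',c(431,204,.122))
f=c(32,106,.072);f2=c(92,22,.072);P('front',(f+f2)/2);print(ang((f+f2-k1-k2)/2),np.linalg.norm((f+f2-k1-k2)/2))
# stand corners
s=[c(55,184,.06),c(347,321,.06),c(437,144,.06),c(150,22,.06)]
P('stand',s);print(ang(s[0]-s[1]),np.linalg.norm(s[0]-s[1]),ang(s[3]-s[2]),np.linalg.norm(s[3]-s[2]),np.linalg.norm(s[1]-s[2]),ang(s[2]-s[1]))
E
python3 m.py
```

```text
dial l,r,t,b [[0.5761 0.3133 0.059 ]
 [0.5347 0.4105 0.059 ]
 [0.5032 0.3499 0.059 ]
 [0.6056 0.3705 0.059 ]]
dc [0.5549 0.361  0.059 ]
piv [0.5533 0.3611 0.075 ]
tip [0.4436 0.3957 0.08  ]
0.11493817317856489 lever ang 162.71820037547204
long [-0.041  -0.0105  0.    ]
-165.58310812806687
shortx [-0.021  -0.0379  0.    ]
-119.01718070907525
mark [ 0.5138 -0.0228  0.072 ]
marklen 0.10064781656151908 ang 171.98512969727224
backedge [0.5431 0.1647 0.072 ]
0.09992112861742473 171.16872602112548
board x -98.87834151236511 0.18980181579444322
post [0.5359 0.1348 0.122 ]
front [ 0.4901 -0.1874  0.072 ]
-98.56679247325751 0.3560065655377795
stand [[ 0.5928 -0.1511  0.06  ]
 [ 0.6213  0.1033  0.06  ]
 [ 0.443   0.1232  0.06  ]
 [ 0.4159 -0.1379  0.06  ]]
-96.40747423101935 0.256004999510937 -95.9391042679294 0.26247027668295536 0.17942300721698265 173.62534034546348
```

Request:
jog_arm:
  targets:
    - [1,[-0.72,-0.32,0],[0,0,0]]
    - [1,[-0.72,-0.32,0],[0,0,0]]
    - [1,[-0.72,-0.32,0],[0,0,0]]
    - [1,[-0.72,-0.32,0],[0,0,0]]
    - [1,[-0.72,-0.32,0],[0,0,0]]
    - [1,[-0.72,-0.32,0],[0,0,0]]
    - [1,[-0.72,-0.32,0],[0,0,0]]
    - [1,[-0.72,-0.32,0],[0,0,0]]
    - [1,[-0.72,-0.32,0],[0,0,0]]
    - [1,[-0.72,-0.32,0],[0,0,0]]
    - [1,[0,0,0],[0,0,0.36]]
    - [1,[0,0,0],[0,0,0]]

```text
time_s: 1.65
tool_pos: [0.4707, 0.3846, 0.245]
tool_rot: [-0.473, -3.105, 0.001]
force: [0.4, 1.2, 0.3]
width: 0.0856
finger_force: 0.0
```

```bash
python3 - <<'E'
from h import *
o=ctrl.get_obs();print(o['tool_pos'],R.from_rotvec(o['tool_rot']).as_matrix().round(4).tolist(),o['time_s'])
im=snap('wrist','wrist1')
for p in[(.473,.386,.083),(.554,.361,.059),(.4436,.3957,.08),(.5535-.048,.361-.0125,.059)]:print(proj(im,p))
E
```

```text
[0.47071042 0.38456761 0.24499798] [[-0.9547, 0.2977, -0.0005], [0.2977, 0.9547, -0.0003], [0.0004, -0.0005, -1.0]] 1.65
(np.float64(327.20190319137595), np.float64(191.2895303114287))
(np.float64(327.10941147853504), np.float64(261.4340208156696))
(np.float64(327.82925202066747), np.float64(157.1921440626446))
(np.float64(301.55648694462207), np.float64(224.34142660840135))
```

View pics/wrist1.png

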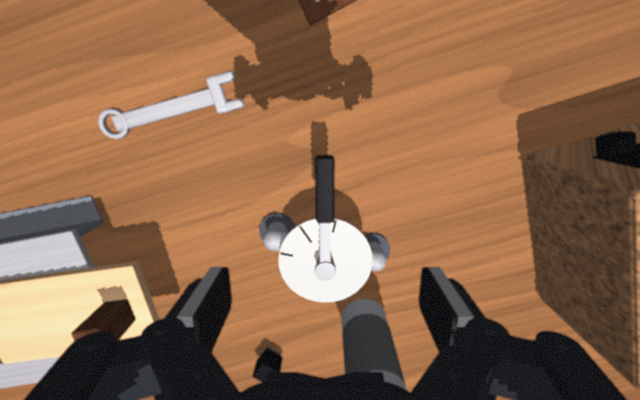

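The wrist view shows the sleeve from (324,157) to (325,220), the dial centred near (326,260), the long tick from (301,228) to (311,243) and the short +x tick from (281,253) to (293,256).

```bash
python3 - <<'E'
from h import *
im=load('wrist1')
g=lambda u,v,z:px(im,u,v,z)[:2]
ang=lambda p:np.degrees(np.arctan2(p[1],p[0]))
d=(g(278,260,.059)+g(372,260,.059)+g(326,217,.059)+g(326,302,.059))/4;print('dc',d)
t,i,pv=g(324,157,.083),g(325,220,.083),g(325,270,.08)
print('tip,inner,piv',t,i,pv,'len',np.linalg.norm(t-i),np.linalg.norm(t-d),'ang',ang(t-i),ang(t-d),'grip',(t+i)/2)
a,b=g(301,228,.059),g(311,243,.059);print('long',ang(a-b),ang((a+b)/2-d),np.linalg.norm(a-d))
a,b=g(281,253,.059),g(293,256.5,.059);print('x',ang(a-b),ang((a+b)/2-d))
E
```

```text
dc [0.55266259 0.35961115]
tip,inner,piv [0.4419085  0.39263716] [0.49933102 0.37567851] [0.55182105 0.35932494] len 0.059874381612030826 0.11557329472053869 ang 163.5464963663859 163.3958267795906 grip [0.47061976 0.38415783]
long -166.5331767942565 -162.54761234082778 0.045374927735477924
x -125.40874184086252 -117.08483889748456
```

Request:
jog_arm:
  targets:
    - [1,[0,0,0.7],[0,0,0]]
    - [1,[0,0,0.7],[0,0,0]]
    - [1,[0,0,0.7],[0,0,0]]
    - [1,[0,0,0.7],[0,0,0]]
    - [1,[0,0,0.64],[0,0,0]]
    - [1,[0,0,0],[0,0,0]]
    - [-1,[0,0,0],[0,0,0]]
    - [-1,[0,0,0],[0,0,0]]
    - [-1,[0,0,0],[0,0,0]]
    - [-1,[0,0,0],[0,0,0]]
    - [-1,[0,0,0],[0,0,0]]
    - [-1,[0,0,0],[0,0,0]]

```text
time_s: 3.2
tool_pos: [0.471, 0.385, 0.0742]
tool_rot: [0.473, 3.105, 0.001]
force: [-1.3, -1.0, 5.5]
width: 0.0168
finger_force: 59.2
```

Request:
jog_arm:
  targets:
    - [-1,[-0.004,-0.12,0],[0,0,-0.5]]
    - [-1,[-0.004,-0.12,0],[0,0,-0.5]]
    - [-1,[-0.004,-0.12,0],[0,0,-0.5]]
    - [-1,[-0.004,-0.12,0],[0,0,-0.5]]
    - [-1,[-0.004,-0.12,0],[0,0,-0.5]]
    - [-1,[-0.004,-0.12,0],[0,0,-0.5]]
    - [-1,[-0.004,-0.12,0],[0,0,-0.5]]
    - [-1,[-0.004,-0.12,0],[0,0,-0.5]]
    - [-1,[0,0,0],[0,0,0]]
    - [-1,[0,0,0],[0,0,0]]
    - [-1,[0,0,0],[0,0,0]]
    - [-1,[0,0,0],[0,0,0]]

```text
time_s: 4.7
tool_pos: [0.4697, 0.3365, 0.0741]
tool_rot: [0.401, -3.116, 0.002]
force: [-3.2, -3.3, 9.4]
width: 0.0169
finger_force: 59.6
```

```bash
python3 - <<'E'
from h import *
o=ctrl.get_obs();M=R.from_rotvec(o['tool_rot']).as_matrix();p=o['tool_pos']
print(p,np.degrees(np.arctan2(M[1,0],M[0,0])),np.degrees(np.arctan2(p[1]-.36,p[0]-.553)),o['qpos'].round(2),o['force'])
E
```

```text
[0.46967818 0.33651091 0.07413178] -165.34719211266872 -164.25643044227772 [-0.64  0.65 -0.08  1.83  0.08  0.66  1.06] [-3.1737614  -3.33863918  9.36083306]
```

Request:
jog_arm:
  targets:
    - [1,[0,0,0],[0,0,0]]
    - [1,[0,0,0],[0,0,0]]
    - [1,[0,0,0],[0,0,0]]
    - [1,[0,0,-0.7],[0,0,0]]
    - [1,[0,0,-0.7],[0,0,0]]
    - [1,[0,0,-0.7],[0,0,0]]
    - [1,[0,0,-0.7],[0,0,0.98]]
    - [1,[0,0,-0.3],[0,0,0.98]]
    - [1,[0,0,0],[0,0,0.98]]
    - [1,[0,0,0],[0,0,0]]

```text
time_s: 5.95
tool_pos: [0.4694, 0.3375, 0.2283]
tool_rot: [0.239, 3.132, -0.0]
force: [0.2, 0.6, -0.4]
width: 0.0854
finger_force: 0.0
```

```bash
python3 - <<'E'
from h import *
o=ctrl.get_obs();M=R.from_rotvec(o['tool_rot']).as_matrix();print(o['tool_pos'],np.degrees(np.arctan2(M[1,0],M[0,0])))
im=snap('wrist','wrist2')
E
```

```text
[0.4694222  0.33754937 0.22834885] 171.2619858174737
```

View pics/wrist2.png

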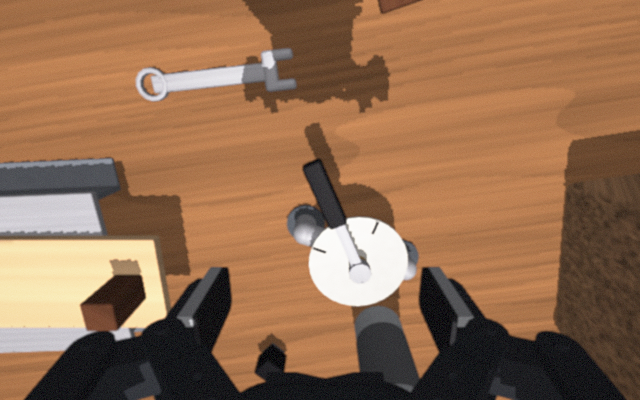

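The lever, from (313,163) to (360,270), covers the long tick. The two short ticks show on either side at (319,249) and (376,228).

```bash
python3 - <<'E'
from h import *
im=load('wrist2')
g=lambda u,v,z:px(im,u,v,z)[:2]
ang=lambda p:np.degrees(np.arctan2(p[1],p[0]))%360
d=(g(309,261,.059)+g(411,262,.059)+g(357,217,.059)+g(358,306,.059))/4
t,i=g(313,163,.083),g(337,222,.083)
a,b=g(319,249.5,.059),g(376,228,.059)
print(d,ang(t-i),ang(t-d),ang(a-d),ang(b-d),(ang(a-d)+ang(b-d))/2, np.linalg.norm(t-d),np.linalg.norm(a-d),np.linalg.norm(b-d))
c=[g(155,237,.072),g(169,320,.072)];print('board end corners?',c,ang(c[0]-c[1]))
E
```

```text
[0.5527516  0.35960211] 192.62478947126465 193.8362229977566 241.33275882325916 148.81015003368108 195.07145442847013 0.11555166612072716 0.042786476927806315 0.04087566841833891
board end corners? [array([0.48965247, 0.17235579]), array([0.5817925 , 0.15753015])] 170.85925947905372
```

Request:
jog_arm:
  targets:
    - [1,[-0.32,-0.63,0],[0,0,0]]
    - [1,[-0.32,-0.63,0],[0,0,0]]
    - [1,[-0.32,-0.63,0],[0,0,0]]
    - [1,[-0.32,-0.63,0],[0,0,0]]
    - [1,[-0.32,-0.63,0],[0,0,0]]
    - [1,[-0.32,-0.63,0],[0,0,0]]
    - [1,[0,0,0],[0,0,0]]

```text
time_s: 6.88
tool_pos: [0.5362, 0.1323, 0.228]
tool_rot: [-0.246, -3.132, 0.003]
force: [-0.1, -0.3, -0.2]
width: 0.0854
finger_force: 0.0
```

```bash
python3 - <<'E'
from h import *
o=ctrl.get_obs();print(o['tool_pos'])
im=snap('wrist','wrist3')
cv2.imwrite('pics/wrist3.png',cv2.resize(im['frame'][:,:,::-1],(800,500),interpolation=cv2.INTER_CUBIC))
print(proj(im,(.537,.135,.122)))
E
```

```text
[0.53618979 0.13225832 0.22796515]
(np.float64(328.7297608240902), np.float64(209.87494439600485))
```

View pics/wrist3.png

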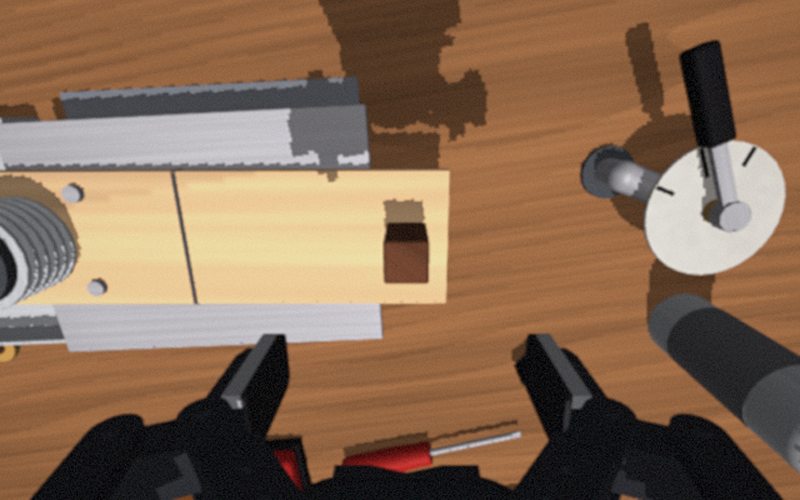

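The post top is centred at (407,262) in the 800 px view, directly under the tool. The scribed line runs from (173,171) to (197,303), and the stand's inner edge runs from (365,106) to (382,338).

```bash
python3 - <<'E'
from h import *
im=load('wrist3')
g=lambda u,v,z:px(im,u/1.25,v/1.25,z)[:2]
ang=lambda p:np.degrees(np.arctan2(p[1],p[0]))
print('post',g(407,262,.122),np.linalg.norm(g(384,262,.122)-g(429.5,262,.122)))
a,b=g(173,171,.072),g(197,303,.072);m=(a+b)/2;print('mark',m,np.linalg.norm(a-b),ang(a-b))
a,b=g(365,106,.06),g(382,338,.06);s=(a+b)/2;print('inner',s,np.linalg.norm(a-b),ang(a-b))
for A in(-96.2,):
  x=np.array([np.cos(np.radians(A)),np.sin(np.radians(A))]);e=s+.26*x;print('edge',e,'mark to go',(e-m)@x,'post target',e-.16*x)
E
```

```text
post [0.53641562 0.13269974] 0.027477007446055912
mark [ 0.51252371 -0.02515905] 0.09878718135413116 171.3923933079391
inner [0.53091982 0.10884878] 0.1777124018959492 173.68648177994388
edge [ 0.50283999 -0.14963047] mark to go 0.1247892140181253 post target [0.52011988 0.00943368]
```

Request:
jog_arm:
  targets:
    - [1,[0,0,0.66],[0,0,0]]
    - [1,[0,0,0.66],[0,0,0]]
    - [1,[0,0,0.66],[0,0,0]]
    - [1,[0,0,0.66],[0,0,0]]
    - [1,[0,0,0],[0,0,0]]
    - [-1,[0,0,0],[0,0,0]]
    - [-1,[0,0,0],[0,0,0]]
    - [-1,[0,0,0],[0,0,0]]
    - [-1,[0,0,0],[0,0,0]]
    - [-1,[0,0,0],[0,0,0]]
    - [-1,[0,0,0],[0,0,0]]

```text
time_s: 8.3
tool_pos: [0.5362, 0.1354, 0.0974]
tool_rot: [0.242, 3.131, -0.0]
force: [-1.0, -2.4, 6.0]
width: 0.0272
finger_force: 59.9
```

Request:
jog_arm:
  targets:
    - [-1,[0,-0.1,0],[0,0,-0.02]]
    - [-1,[0,-0.15,0],[0,0,-0.02]]
    - [-1,[0,-0.15,0],[0,0,-0.02]]
    - [-1,[0,-0.15,0],[0,0,-0.02]]
    - [-1,[0,-0.15,0],[0,0,-0.02]]
    - [-1,[0,-0.15,0],[0,0,-0.02]]
    - [-1,[0,-0.15,0],[0,0,-0.02]]
    - [-1,[0,-0.15,0.01],[0,0,-0.02]]
    - [-1,[0,-0.15,0.01],[0,0,-0.02]]
    - [-1,[0,-0.15,0.01],[0,0,-0.02]]
    - [-1,[0,-0.15,0],[0,0,-0.02]]
    - [-1,[0,-0.15,0],[0,0,-0.02]]
    - [-1,[0,-0.15,0],[0,0,-0.02]]
    - [-1,[0,-0.15,0],[0,0,-0.02]]
    - [-1,[0,-0.15,0],[0,0,-0.02]]
    - [-1,[0,-0.1,0],[0,0,-0.02]]
    - [-1,[0,0,0],[0,0,0]]
    - [-1,[0,0,0],[0,0,0]]

```text
time_s: 10.55
tool_pos: [0.5232, 0.0249, 0.0974]
tool_rot: [0.167, 3.131, 0.006]
force: [0.6, 7.3, 17.4]
width: 0.0274
finger_force: 61.3
```

```bash
python3 - <<'E'
from h import *
a=snap('scene','scene4');b=snap('side','side4');w=snap('wrist','wrist4')
f=lambda im,y0,y1,x0,x1,s:cv2.resize(im['frame'][y0:y1,x0:x1,::-1],None,fx=s,fy=s,interpolation=cv2.INTER_CUBIC)
cs=f(a,160,260,270,430,5);cv2.imwrite('pics/c4.png',cs)
cb=f(b,140,260,240,380,5);cv2.imwrite('pics/d4.png',cb)
cv2.imwrite('pics/w4.png',f(w,0,400,0,640,1.25));print(cs.shape,cb.shape)
o=ctrl.get_obs();M=R.from_rotvec(o['tool_rot']).as_matrix();print(o['tool_pos'],np.degrees(np.arctan2(M[1,0],M[0,0])),M[:,2])
E
```

```text
(500, 800, 3) (600, 700, 3)
[0.52318744 0.02493149 0.09736535] 173.87804812117943 [ 0.00631566  0.00338061 -0.99997434]
```

View pics/c4.png

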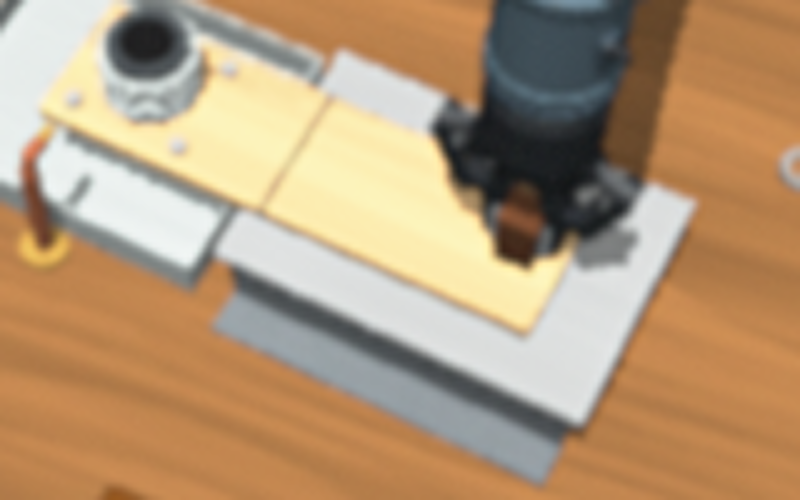

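View pics/w4.png

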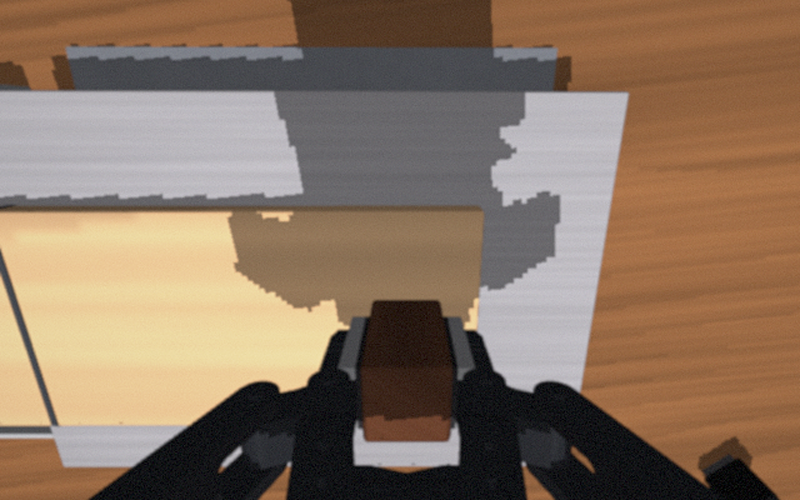

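The scene crop shows the line from (330,97) to (263,208) and the stand's outer corners at (217,253) and (340,50), so it is still short of the edge by several mm. In the wrist view the line ends at (57,427), next to the stand corner at (64,466).

```bash
python3 - <<'E'
from h import *
im=load('scene4')
g=lambda u,v,z:px(im,270+u/5,160+v/5,z)[:2]
ang=lambda p:np.degrees(np.arctan2(p[1],p[0]))
A=np.radians(-96.2);x=np.array([np.cos(A),np.sin(A)]);y=np.array([-x[1],x[0]])
a,b=g(330,97,.072),g(263,208,.072);m=(a+b)/2;print('mark',m,np.linalg.norm(a-b),ang(a-b))
o1,o2,i1,i2=g(217,253,.06),g(340,50,.06),g(578,427,.06),g(695,205,.06)
print('sizes',[np.linalg.norm(q) for q in(o1-o2,i1-i2,o1-i1,o2-i2)],'angs',ang(o2-o1),ang(i2-i1),ang(o1-i1),ang(o2-i2))
c=(o1+o2+i1+i2)/4
print('togo outer',((o1+o2)/2-m)@x,'via centre',(c-m)@x+.13,'via inner',((i1+i2)/2-m)@x+.26,'lat',(m-c)@y)
im=load('wrist4');g=lambda u,v,z:px(im,u/1.25,v/1.25,z)[:2]
i1,i2=g(628,93,.06),g(581,390,.06);print('w inner ang',ang(i1-i2),'corner',i1)
l1,l2=g(2,256,.072),g(57,427,.072);print('line ang',ang(l1-l2),l1,l2)
s=g(54,430,.06);s2=g(64,466,.06);print('outer pts',s,s2,'togo line end',(s2-l2)@x,'via inner corner',(i1-l2)@x+.26)
p=g(482,208,.072);print('board back to inner',(p-i1)@x, 'togo',.07-((p-i1)@x))
E
```

```text
mark [ 0.50791245 -0.13080529] 0.09696116728107189 174.84354155673623
sizes [np.float64(0.17922611023944482), np.float64(0.1811708686199252), np.float64(0.25485018926746206), np.float64(0.2612089365454167)] angs 174.96821157998846 172.93766302034894 -97.0553425896703 -96.60424271019521
togo outer 0.014591142332860303 via centre 0.015585085589637185 via inner 0.016579028846414018 lat 0.002410347334557512
w inner ang 174.0208004197872 corner [0.44191855 0.11766839]
line ang 173.37348724196298 [ 0.47600167 -0.12909426] [ 0.55775306 -0.13859156]
outer pts [ 0.56845005 -0.15421754] [ 0.59083479 -0.15769646] togo line end 0.015420351099274221 via inner corner 0.01774897611484441
board back to inner 0.054464775029458234 togo 0.015535224970541772
```

Request:
jog_arm:
  targets:
    - [-1,[0,-0.05,0],[0,0,0]]
    - [-1,[0,-0.05,0],[0,0,0]]
    - [-1,[0,-0.05,0],[0,0,0]]
    - [-1,[0,-0.05,0],[0,0,0]]
    - [-1,[0,-0.05,0],[0,0,0]]
    - [-1,[0,-0.06,0],[0,0,0]]
    - [-1,[0,0,0],[0,0,0]]
    - [-1,[0,0,0],[0,0,0]]
    - [-1,[0,0,0],[0,0,0]]
    - [-1,[0,0,0],[0,0,0]]

```text
time_s: 11.95
tool_pos: [0.5217, 0.01, 0.0974]
tool_rot: [0.167, 3.131, 0.006]
force: [0.1, 9.3, 16.4]
width: 0.0273
finger_force: 61.3
```

```bash
python3 - <<'E'
from h import *
a=snap('scene','scene5');b=snap('side','side5');w=snap('wrist','wrist5')
f=lambda im,y0,y1,x0,x1,s:cv2.resize(im['frame'][y0:y1,x0:x1,::-1],None,fx=s,fy=s,interpolation=cv2.INTER_CUBIC)
A=f(a,170,220,300,350,6);B=f(b,170,220,260,340,6)
W=f(w,200,400,0,300,1.5)
C=np.zeros((600,780,3),np.uint8);C[:300,:300]=A;C[:300,300:780]=B;C[300:,:450]=W;cv2.imwrite('pics/fin.png',C)
o=ctrl.get_obs();M=R.from_rotvec(o['tool_rot']).as_matrix();print(o['tool_pos'],np.degrees(np.arctan2(M[1,0],M[0,0])),M[:,2])
E
```

```text
[0.52168495 0.01000307 0.09736164] 173.90624917162458 [ 0.00659808  0.00373379 -0.99997126]
```

View pics/fin.png

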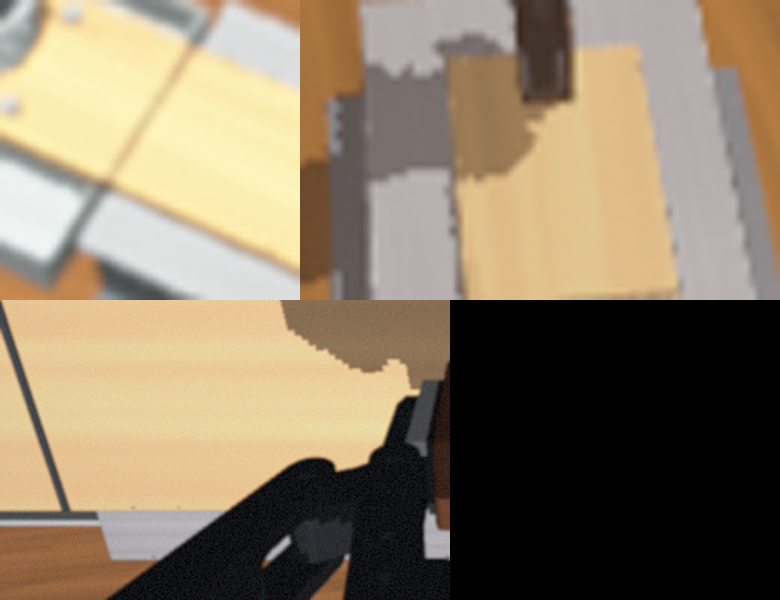

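```bash
python3 - <<'E'
from h import *
ang=lambda p:np.degrees(np.arctan2(p[1],p[0]))
A=np.radians(-96.2);x=np.array([np.cos(A),np.sin(A)])
im=load('wrist5');g=lambda u,v,z:px(im,u/1.5,200+(v-300)/1.5,z)[:2]
l2,l1=g(68,511,.072),g(2,310,.072);s,s2=g(98,513,.06),g(110,559,.06)
print('wrist togo',(s2-l2)@x,(s-l2)@x,'line',ang(l1-l2),'edge',ang(s-s2))
im=load('scene5');g=lambda u,v,z:px(im,300+u/6,170+v/6,z)[:2]
a,b=g(198,38,.072),g(107,184,.072);o1,o2=g(80,247,.06),g(223,4,.06)
print('scene',np.linalg.norm(a-b),np.linalg.norm(o1-o2),((o1+o2)/2-(a+b)/2)@x,ang(a-b),ang(o2-o1))
E
```

```text
wrist togo 0.001330705161075035 0.0004272659256997994 line 173.69869396339226 edge 171.64832422025302
scene 0.10737153167330585 0.17740810855870498 -0.00015550851782121896 174.38385331240687 175.6474585475242
```

The remaining offset is about 0.5 mm, and the line is square to the edge with the board held down. Handing in now.

```bash
python3 -c "
from h import *
print(ctrl.hand_in())"
```

```text
the job is handed in; nothing more can be done
None
```

I handed the job in with the valve lever about 2° short of half open and the board's line within about 1 mm of the stand's edge, square to it, with the board flat and held by its post; the hand-in returned no verdict.

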